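# Pick up the mortar sample rings on the carrying rod

### The job

Take the carrying rod from its stand by its wooden handle, run it through the holes of both round mortar sample rings standing in the drying rack, and lift the two off together on the rod. Lay the rod back across both forks of its stand, with the two rings hanging on it between the forks, and let go. The square tiles are not wanted; do not drop a ring on the table.

Things in the scene. Friction and masses are not known exactly. Their poses are not given: they have to be found in the camera images.
- rod: level flat steel bar 14 mm wide (x), 8 high, with an upright wooden handle block; 110 g. Origin on the bar's centre line under the handle's middle; z up. The bar runs along own -y to its tip at y=-185; other end y=+20. Handle 20 wide (x), 36 long (y), top at z=+48: grip it from above across x at z=+30, about 70 N; the bar then stays level and rings stay put along it. Starts on the stand.
- stand: fixed wooden stand, base 90 (x) by 170 mm (y), with two upright forks 10 mm thick at y=-55 and +55. Origin on the table under its centre. Each fork has a flat notch open to the top, 44 mm wide in x, floor at z=80, horn tops at z=105. The rod rests in both notches along y, handle outside on the +y side: rod origin at x=0, y=+100, z=+84. Rings hang between the forks, centres 15 mm below the bar.
- ring_a: one of two like round pale grey mortar rings, outside 88, thick 14, hole 40 mm across, 100 g. Origin at its centre; own y axis runs through the hole. Stands on edge in a slot of a low wooden rack (100 x 76 mm, 46 high), held by its lower part only, lifts out; centre 55 mm above the table. The other ring is 32 mm off along y, holes in line. The second such rack holds square tiles, not wanted.
- ring_b: one of two like round pale grey mortar rings, outside 88, thick 14, hole 40 mm across, 100 g. Origin at its centre; own y axis runs through the hole. Stands on edge in a slot of a low wooden rack (100 x 76 mm, 46 high), held by its lower part only, lifts out; centre 55 mm above the table. The other ring is 32 mm off along y, holes in line. The second such rack holds square tiles, not wanted.
Not all that is in view belongs to the job. Leave any red look-alike of the rod alone.

How it is judged (in metres and radians):
On the way, in this order (a step that is already met when the one before it is completed fails the run):
1. the rod is through both rings while they stand in the rack (x of ring_a in the frame of rod between -0.02 and 0.02 m and z of ring_a in the frame of rod between -0.024 and 0.02 m and y of ring_a in the frame of rod between -0.175 and -0.03 m and x of ring_b in the frame of rod between -0.02 and 0.02 m and z of ring_b in the frame of rod between -0.024 and 0.02 m and y of ring_b in the frame of rod between -0.175 and -0.03 m and distance of each of ring_a, ring_b from where it was at the start of the episode below 0.03 m), for 0.1 s.
2. both rings are lifted clear of the rack on the rod (x of ring_a in the frame of rod between -0.02 and 0.02 m and z of ring_a in the frame of rod between -0.024 and 0.02 m and y of ring_a in the frame of rod between -0.175 and -0.03 m and x of ring_b in the frame of rod between -0.02 and 0.02 m and z of ring_b in the frame of rod between -0.024 and 0.02 m and y of ring_b in the frame of rod between -0.175 and -0.03 m and height (world z) of each of ring_a, ring_b above 0.085 m), for 0.2 s.
At the end, for the whole second after the job is handed in: The released rod rests in both forks (origin 68-134 mm from the stand's middle along y, 22 mm sideways, height 77-91 mm, yaw 17 and tilt 11 degrees); both rings hang on the bar between the forks (within 55 mm of the stand's middle along y, 20 mm of the bar sideways, 24 mm below it); all at rest (x of ring_a in the frame of rod between -0.02 and 0.02 m and z of ring_a in the frame of rod between -0.024 and 0.02 m and y of ring_a in the frame of rod between -0.175 and -0.03 m and x of ring_b in the frame of rod between -0.02 and 0.02 m and z of ring_b in the frame of rod between -0.024 and 0.02 m and y of ring_b in the frame of rod between -0.175 and -0.03 m and x of rod in the frame of stand between -0.022 and 0.022 m and (y of rod in the frame of stand between 0.068 and 0.134 m or y of rod in the frame of stand between -0.134 and -0.068 m) and z of rod in the frame of stand between 0.077 and 0.091 m and angle between the y axis of rod and the y axis of stand, either way round below 0.3 rad and angle between rod's own z axis and vertical below 0.2 rad and linear speed of rod below 0.02 m/s and y of ring_a in the frame of stand between -0.055 and 0.055 m and linear speed of each of ring_a, ring_b below 0.05 m/s and y of ring_b in the frame of stand between -0.055 and 0.055 m); the robot touches nothing.
It fails at once if a ring is dropped on the table (height (world z) of any of ring_a, ring_b below 0.03 m).
It also fails if it takes over 56 s, if anything falls off the work surface, if the arm or the gripper's body presses on something with over 40 N, if the wrist force passes 120 N, or if a joint passes its speed limit or range.

### The arm

A 6-joint arm with a two-finger parallel gripper is mounted at the origin on the work surface. World frame = base frame: x ahead of the robot, y to its left, z up, the work surface at z = 0. Lengths are in m, angles in degrees, forces in N, time in s.
With the tool pointing down it reaches from about 0.3 to 0.75 m from the base axis. Payload 8.5 kg.
Tool frame: the origin (TCP) lies at the very end of the fingers, on their centre line; the grasp point (between the pads) lies 19 mm behind it; z points along the fingers, y is the line along which they close (so a half turn about z gives the same grasp; the last joint's range is limited). The gripper opens to 88 mm and grips with 3 to 60 N. Pads are 18 mm wide; open, the fingers measure 123 mm over their backs; the gripper's body (75 mm by 187 mm) begins 45 mm behind the grasp point.
Start: joints at [58.768, 21.807, 74.336, -0, 83.858, -12.336], TCP at [0.178, 0.52, 0.239] pointing down, gripper open.
Joint ranges: [-178.18, 178.18], [-50.72, 133.34], [12.68, 142.11], [-81.47, 261.47], [9.98, 163.14], [-165.26, 165.26]. Speed limits (degrees/s): [136.94, 136.94, 180, 180, 180, 180].

### API

Orientations are given as [roll, pitch, yaw] about the fixed x, y, z axes, in that order (R = Rz(yaw) Ry(pitch) Rx(roll)).
In Python, from workcell import monitor, viewer, manip, finder gives the robot as it stands.
- The arm moves only by the tool apply_moves, never from a script. Its argument "moves" is a list of rows, each an object of numbers: "jaw": the finger opening in m, from 0 to 0.0881; "x", "y", "z": the shift along the tool's x, y, z in m; "yaw": the turn about the tool's z in degrees. A call has 1 to 12 rows; each row is the pose to reach, as a shift and turn from the pose commanded when the call began, along the tool's axes at that moment; what a row does not reach only later rows make up. A row lasts 1/8 s, in which the tool goes at most 62.5 mm and 10.7 degrees, less where a joint would pass 70% of its speed; a pose out of reach is approached as far as the arm can. A call with a gripper value outside its range is refused whole. The fingers move at their own pace and stop on an object; the grip force is fixed at half the most. Time passes only in rows, so rows that repeat a pose let the fingers close. It gives the time, the measured TCP pose, the force, the opening and the grip force at its end, in the units of the state.
- monitor.get_obs(): the state, without advancing time (a new reading comes with each control period).
- viewer.camera(name): name is "scene" or "top" or "wrist"; returns the picture (384x512x3 uint8, red, green, blue); there is no depth.
- viewer.get_calibration(name): a dict with "fovy" (degrees; the focal length in pixels is half the picture's height over the tangent of half this angle, whatever the lens; pixels are square), "cx", "cy" (the principal point, pixels), "k1" (the pictures are not rectified: a ray, as slopes to the right and down, at radius r is drawn at 1 + k1 r^2 times it, then the intrinsics apply), "xyz" and "attitude" of the camera in the world; the wrist camera has in their place "mount" (4x4, takes a point from camera to tool coordinates, whose origin is the TCP and whose axes are the flange's). Camera axes: x right, y down, z forward; pixel columns grow to the right and rows downward; lengths in m; the calibration is good to about 2 mm. A picture is of the moment at which its call begins: read the wrist's pose just before it. get_calibration takes no time and is no camera call.
- manip.sign_off(): hands the job in; it is judged then, once.
Trained networks look in the newest picture that a camera, given by its name, has taken for a name from the list of things; names that differ only in an ending like _2 or _b are one class to them, and where a whole thing is asked for, a point or a joint stands for the part that bears it (a point fixed in the world has none). Each returns a list of dicts, best first, with "score" (0 to 1); they miss things now and then, are a little off and sometimes report something else, mostly with a low value. They report only what shows in the picture. A call takes as long as a camera call. They do not tell look-alikes from the thing itself.
- finder.find_in(camera, query): "position" ([column, row] in pixels, amid what is visible of it).
- finder.regions_of(camera, query): "pixels" (384x512 bool, what is visible of it) and "position" ([column, row] in pixels, amid what is visible of it).
The state is a dict: "time": time; "joint_pos": joint angles; "joint_velocities": joint speeds; "joint_torque": joint torques, N m; "position": TCP position; "tcp_rot": TCP orientation; "contact_force": force on the tool from outside, world axes, zero at the start; "ft_torque": the same for the moment, N m; "width": finger opening in m; "grasp_force": force on a finger pad.
Only numpy, scipy, OpenCV 4.12 (cv2) and the standard library are available. Lean on these libraries where they do the work, as an engineer would, in place of code of your own. Each camera call takes 0.05 s, during which the arm holds its last target. There are 200 camera calls.

## Working session

There is one attempt and no reset: what is moved stays moved. The work goes in short steps, Python scripts to look and compute and a tool call to move; the robot and the scene stay as the last step left them, time stands still between calls to the robot, and variables do not carry over. Pictures are saved under pics/ and viewed, at most 10 in all, crops included, and the job is handed in when it is done.

Besides the shell and the picture viewer there is one more tool, called after "Emit:" by a JSON object that holds its "fn" and its "kwargs", one argument or row to a line. apply_moves: Moves the arm, as the interface text tells. Its arguments: {"type":"object","properties":{"moves":{"type":"array","items":{"type":"object","properties":{"jaw":{"type":"number"},"x":{"type":"number"},"y":{"type":"number"},"z":{"type":"number"},"yaw":{"type":"number"}}}}},"required":["moves"]}

```bash
mkdir -p pics
cat > h.py <<'E'
import numpy as np, cv2
from scipy.spatial.transform import Rotation as R
from workcell import monitor, viewer, manip, finder
def cam(name):
    c=viewer.get_calibration(name); f=192/np.tan(np.radians(c["fovy"]/2))
    if "mount" in c:
        o=monitor.get_obs(); T=np.eye(4); T[:3,:3]=R.from_euler("xyz",o["tcp_rot"],degrees=True).as_matrix(); T[:3,3]=o["position"]
        M=T@np.array(c["mount"]); return c,f,M[:3,:3],M[:3,3]
    a=np.array(c["attitude"]); 
    Rm=a if a.shape==(3,3) else R.from_euler("xyz",a,degrees=True).as_matrix()
    return c,f,Rm,np.array(c["xyz"])
def ray(C,p):
    c,f,Rm,t=C; d=(np.array(p,float)-[c["cx"],c["cy"]])/f; s=d.copy()
    for _ in range(20): s=d/(1+c["k1"]*(s@s))
    return Rm@np.r_[s,1]
def at_z(C,p,z):
    r=ray(C,p); return C[3]+r*(z-C[3][2])/r[2]
def proj(C,P):
    c,f,Rm,t=C; q=(np.array(P)-t)@Rm; s=q[:2]/q[2]; s=s*(1+c["k1"]*(s@s)); return s*f+[c["cx"],c["cy"]]
def save(n,im): cv2.imwrite("pics/"+n,im[:,:,::-1])
E
python3 - <<'E'
from h import *
print(monitor.get_obs())
ims=[]
for n in ("scene","top"):
    print(n,viewer.get_calibration(n)); C=cam(n)
    im=viewer.camera(n); save(n+".png",im)
    for q in ("rod","stand","ring_a"):
        for d in finder.regions_of(n,q)[:4]: print(n,q,round(d["score"],2),np.round(d["position"]),d["pixels"].sum(), np.round(at_z(C,d["position"],{"rod":.1,"stand":.05,"ring_a":.06}[q]),3))
E
```

```text
{'time': 0.0, 'joint_pos': array([ 5.87684187e+01,  2.18405530e+01,  7.43841790e+01,  1.26393723e-03,
        8.38579450e+01, -1.23351346e+01]), 'joint_velocities': array([ 0.00010334, -0.04526097, -0.01820002,  0.02635228,  0.01406882,
        0.01202342]), 'joint_torque': array([-1.06925134e-03, -4.37913609e+01, -2.24560332e+01,  7.12680817e-02,
        3.50596884e-02, -1.23278819e-04]), 'position': array([0.17796622, 0.52011846, 0.23814525]), 'tcp_rot': array([-1.79919500e+02, -1.88897284e-02,  1.61103404e+02]), 'contact_force': array([0.57963318, 0.08033068, 0.22195863]), 'ft_torque': array([ 0.00384362, -0.00051363, -0.01055451]), 'grasp_force': 0.0, 'width': 0.08846258183920278}
scene {'fovy': 50.08737158083686, 'cx': 259.27668179185525, 'cy': 195.74453006008244, 'k1': -0.12334892015615304, 'xyz': array([ 1.19112017, -0.21160764,  0.58004867]), 'attitude': array([-124.55264303,    1.03926653,   70.50507898])}
scene rod 0.91 [338. 167.] 316 [0.488 0.219 0.1  ]
scene rod 0.74 [176. 220.] 1013 [ 0.55  -0.164  0.1  ]
scene stand 0.87 [145. 255.] 3148 [ 0.573 -0.235  0.05 ]
scene ring_a 0.65 [292. 229.] 581 [0.609 0.054 0.06 ]
scene ring_a 0.63 [274. 234.] 701 [0.611 0.014 0.06 ]
top {'fovy': 53.67963359485022, 'cx': 253.16409620152618, 'cy': 195.34849793467103, 'k1': -0.05551306452117119, 'xyz': array([ 0.3200655 , -0.01965575,  0.94561576]), 'attitude': array([-168.89094106,    0.91536699,  -89.88162221])}
top rod 0.8 [340. 180.] 693 [ 0.521 -0.205  0.1  ]
top rod 0.66 [124. 255.] 627 [0.351 0.282 0.1  ]
top stand 0.68 [346. 188.] 1796 [ 0.513 -0.228  0.05 ]
top ring_a 0.8 [232. 153.] 232 [0.6   0.046 0.06 ]
top ring_a 0.57 [244. 151.] 224 [0.603 0.018 0.06 ]
```

Run:
```python
import cv2,numpy as np
a=cv2.imread("pics/scene.png");b=cv2.imread("pics/top.png")
cv2.imwrite("pics/s1.png",cv2.resize(a[80:340,60:460],None,fx=2,fy=2,interpolation=2))
cv2.imwrite("pics/t1.png",cv2.resize(b[80:320,60:460],None,fx=2,fy=2,interpolation=2))
```

```text
(no output)
```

View pics/s1.png

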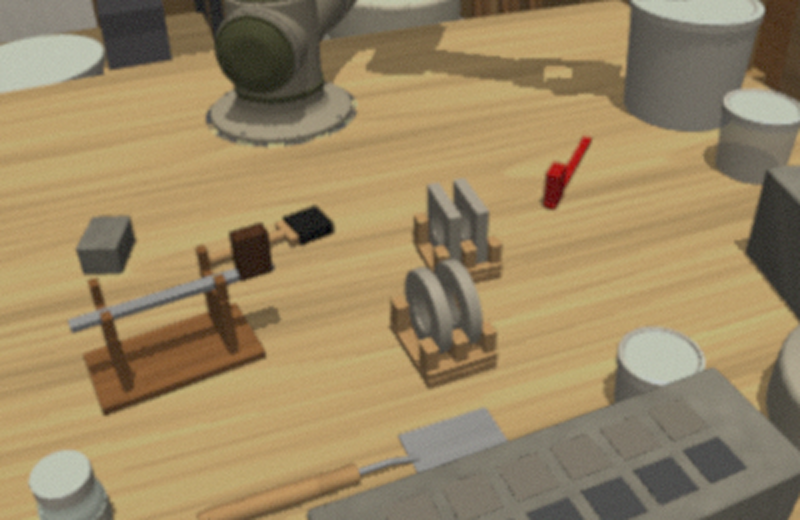

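View pics/t1.png

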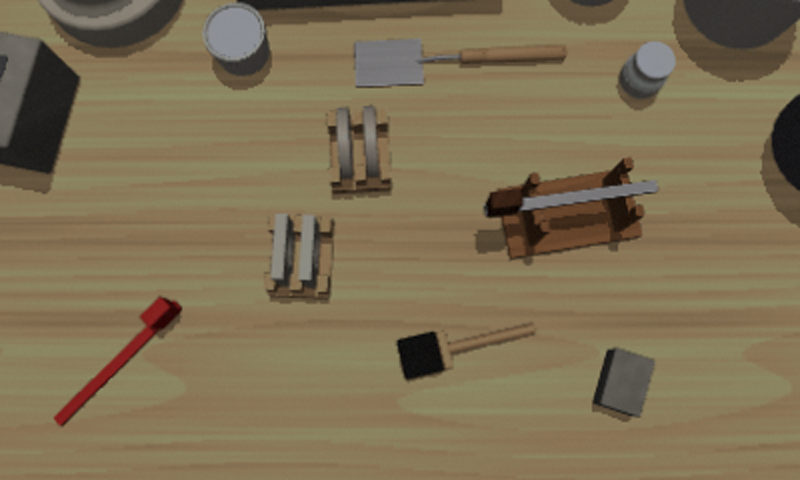

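The scene view shows the rod on its stand: brown handle at crop (250,250), tip at (75,323). The rings are in the front rack at (440,305), the square tiles in the rack behind at (455,225), and a red look-alike at (565,175). In the top crop the rod runs from handle (505,200) to tip (657,187), and the rings are at (343,142) and (370,142).

Rod candidates are the brown-handled steel bar on the stand (top pixel 340,180) and the red one lying on the table (top pixel 124,255). The one on the stand is meant, since it is steel with a wooden handle. For the rings, the round ones at (232,153) and (244,151) fit. The square tiles do not.

Run:
```python
from h import *
C=cam("top");S=cam("scene")
f=lambda u,v,z:print((u,v),np.round(at_z(C,(u/2+60,v/2+80),z),3))
g=lambda u,v,z:print("S",(u,v),np.round(at_z(S,(u/2+60,v/2+80),z),3))
print("rod bar");f(523,203,.088);f(657,186,.088);print("handle top");f(505,198,.132);g(250,231,.132);g(75,323,.086);g(222,281,.086)
print("box");f(78,75,0);f(48,190,0)
print("can top");f(235,35,.06);g(660,345,.06)
print("rings tops");f(343,107,.06);f(346,178,.06);f(369,106,.06);f(371,178,.06)
print("rack base");f(330,193,.02);f(391,190,.02)
print("tile rack");f(300,255,.1);f(333,220,.05)
for d in [.5]:
  pass
print("stand base corners");f(513,258,0);f(641,237,0)
ims=cv2.imread("pics/top.png")
cr=cv2.resize(ims[130:220,180:410],None,fx=3.4,fy=3.4,interpolation=2)
cv2.imwrite("pics/c1.png",cr)
```

```text
rod bar
(523, 203) [ 0.521 -0.164  0.088]
(657, 186) [ 0.541 -0.321  0.088]
handle top
(505, 198) [ 0.516 -0.137  0.132]
S (250, 231) [ 0.522 -0.137  0.132]
S (75, 323) [ 0.546 -0.315  0.086]
S (222, 281) [ 0.53  -0.172  0.086]
box
(78, 75) [0.72  0.412 0.   ]
(48, 190) [ 0.56   0.439 -0.   ]
can top
(235, 35) [0.746 0.187 0.06 ]
S (660, 345) [0.74  0.197 0.06 ]
rings tops
(343, 107) [0.649 0.049 0.06 ]
(346, 178) [0.559 0.044 0.06 ]
(369, 106) [0.65  0.017 0.06 ]
(371, 178) [0.559 0.013 0.06 ]
rack base
(330, 193) [0.55  0.066 0.02 ]
(391, 190) [ 0.554 -0.01   0.02 ]
tile rack
(300, 255) [0.458 0.092 0.1  ]
(333, 220) [0.509 0.059 0.05 ]
stand base corners
(513, 258) [ 0.471 -0.164  0.   ]
(641, 237) [ 0.497 -0.327  0.   ]
```

View pics/c1.png

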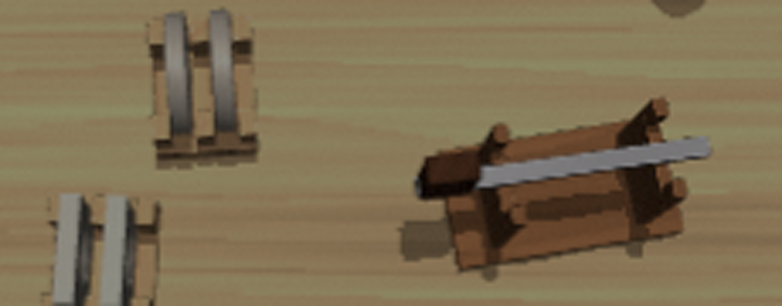

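The crop confirms the brown-handled steel bar on the stand, with the round rings at upper left. Next I move above the handle.

```bash
cat >> h.py <<'E'
def rel(P,yaw=None):
    o=monitor.get_obs(); Rt=R.from_euler("xyz",o["tcp_rot"],degrees=True).as_matrix()
    d=Rt.T@(np.array(P)-o["position"]); y=0 if yaw is None else -(yaw-o["tcp_rot"][2])
    print("shift",np.round(d,4),"yaw",round((y+180)%360-180,2))
E
python3 - <<'E'
from h import *
rel((.518,-.14,.26),97.5); print(viewer.get_calibration("wrist"))
E
```

```text
shift [-0.5354 -0.5147 -0.0213] yaw 63.61
{'fovy': 63.06815715250505, 'cx': 257.2226454482241, 'cy': 192.52992413817063, 'k1': 0.02668789448691386, 'mount': array([[-2.85125041e-04, -9.49369558e-01, -3.14161361e-01,
         8.25699518e-02],
       [ 9.99999953e-01, -3.04894408e-04,  1.37904986e-05,
        -8.92764448e-04],
       [-1.08878322e-04, -3.14161342e-01,  9.49369601e-01,
        -1.44924614e-01],
       [ 0.00000000e+00,  0.00000000e+00,  0.00000000e+00,
         1.00000000e+00]])}
```

Emit:
{"fn": "apply_moves", "kwargs": {
  "moves": [
    {"x": -0.05,"y": -0.048,"z": -0.02,"yaw": 0},
    {"x": -0.535,"y": -0.515,"z": -0.021,"yaw": 63.6},
    {"x": -0.535,"y": -0.515,"z": -0.021,"yaw": 63.6},
    {"x": -0.535,"y": -0.515,"z": -0.021,"yaw": 63.6},
    {"x": -0.535,"y": -0.515,"z": -0.021,"yaw": 63.6},
    {"x": -0.535,"y": -0.515,"z": -0.021,"yaw": 63.6},
    {"x": -0.535,"y": -0.515,"z": -0.021,"yaw": 63.6},
    {"x": -0.535,"y": -0.515,"z": -0.021,"yaw": 63.6},
    {"x": -0.535,"y": -0.515,"z": -0.021,"yaw": 63.6},
    {"x": -0.535,"y": -0.515,"z": -0.021,"yaw": 63.6},
    {"x": -0.535,"y": -0.515,"z": -0.021,"yaw": 63.6},
    {"x": -0.535,"y": -0.515,"z": -0.021,"yaw": 63.6}
  ]
}}

```text
invalid input at $.moves[0]: expected keys jaw, x, y, z, yaw
```

Emit:
{"fn": "apply_moves", "kwargs": {
  "moves": [
    {"x": 0},
    {"x": 0}
  ]
}}

```text
invalid input at $.moves[0]: expected keys jaw, x, y, z, yaw
```

Run:
```python
from h import *
o=monitor.get_obs();print(o["time"],o["position"],o["tcp_rot"])
im=viewer.camera("wrist"); save("w1.png",cv2.resize(im,None,fx=1.5,fy=1.5))
```

```text
0.4 [0.17808659 0.52031214 0.23863844] [-1.79985373e+02 -3.94395134e-03  1.61105833e+02]
```

View pics/w1.png

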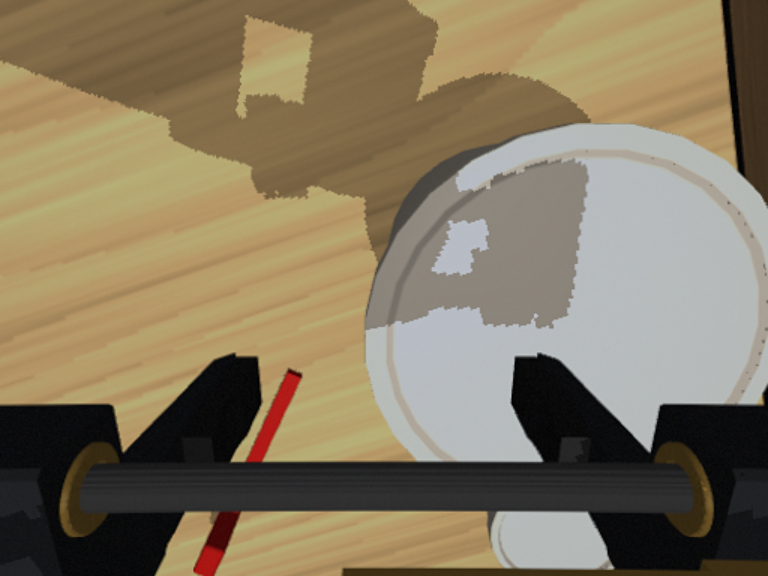

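The move was refused because rows need all five keys. The picture shows the start view, with a bucket below the gripper and the red rod at left. I resend with full rows and rise first.

Emit:
{"fn": "apply_moves", "kwargs": {
  "moves": [
    {"jaw": 0.088,"x": 0,"y": 0,"z": -0.05,"yaw": 0},
    {"jaw": 0.088,"x": -0.535,"y": -0.515,"z": -0.05,"yaw": 63.6},
    {"jaw": 0.088,"x": -0.535,"y": -0.515,"z": -0.05,"yaw": 63.6},
    {"jaw": 0.088,"x": -0.535,"y": -0.515,"z": -0.05,"yaw": 63.6},
    {"jaw": 0.088,"x": -0.535,"y": -0.515,"z": -0.05,"yaw": 63.6},
    {"jaw": 0.088,"x": -0.535,"y": -0.515,"z": -0.05,"yaw": 63.6},
    {"jaw": 0.088,"x": -0.535,"y": -0.515,"z": -0.05,"yaw": 63.6},
    {"jaw": 0.088,"x": -0.535,"y": -0.515,"z": -0.021,"yaw": 63.6},
    {"jaw": 0.088,"x": -0.535,"y": -0.515,"z": -0.021,"yaw": 63.6},
    {"jaw": 0.088,"x": -0.535,"y": -0.515,"z": -0.021,"yaw": 63.6},
    {"jaw": 0.088,"x": -0.535,"y": -0.515,"z": -0.021,"yaw": 63.6},
    {"jaw": 0.088,"x": -0.535,"y": -0.515,"z": -0.021,"yaw": 63.6}
  ]
}}

```text
time: 1.95
position: [0.4925, -0.0924, 0.2642]
tcp_rot: [180.0, 0.0, 97.5]
contact_force: [0.6, 0.8, 0.5]
width: 0.0882
grasp_force: 0.0
```

Run:
```python
from h import *
o=monitor.get_obs();print(o["time"],o["position"],o["tcp_rot"]); rel((.518,-.14,.26),97.5)
```

```text
1.95 [ 0.49248312 -0.09240934  0.26415913] [1.79972311e+02 5.45982713e-03 9.74728880e+01]
shift [-0.0505  0.0191  0.0042] yaw -0.03
```

Emit:
{"fn": "apply_moves", "kwargs": {
  "moves": [
    {"jaw": 0.088,"x": -0.03,"y": 0.019,"z": 0,"yaw": 0},
    {"jaw": 0.088,"x": -0.03,"y": 0.019,"z": 0,"yaw": 0},
    {"jaw": 0.088,"x": -0.03,"y": 0.019,"z": 0,"yaw": 0}
  ]
}}

```text
time: 2.33
position: [0.5142, -0.1169, 0.2642]
tcp_rot: [-180.0, -0.0, 97.5]
contact_force: [0.1, 0.4, -0.7]
width: 0.0878
grasp_force: 0.0
```

Run:
```python
from h import *
o=monitor.get_obs();print(o["time"],o["position"],o["tcp_rot"])
C=cam("wrist");im=viewer.camera("wrist")
for q in ("rod","stand","ring_a"):
    for d in finder.regions_of("wrist",q)[:3]:
        ys,xs=np.nonzero(d["pixels"]);print(q,round(d["score"],2),np.round(d["position"]),len(xs),xs.min(),xs.max(),ys.min(),ys.max())
save("w2.png",cv2.resize(im,None,fx=1.5,fy=1.5))
```

```text
2.325 [ 0.51416093 -0.11685352  0.26417806] [-1.79980857e+02 -2.22368421e-02  9.75247610e+01]
rod 0.86 [260. 222.] 2044 248 269 170 306
stand 0.66 [252. 243.] 6097 223 289 178 306
ring_a 0.77 [364.  50.] 2104 322 413 36 62
ring_a 0.76 [376.  17.] 2702 326 421 0 31
```

View pics/w2.png

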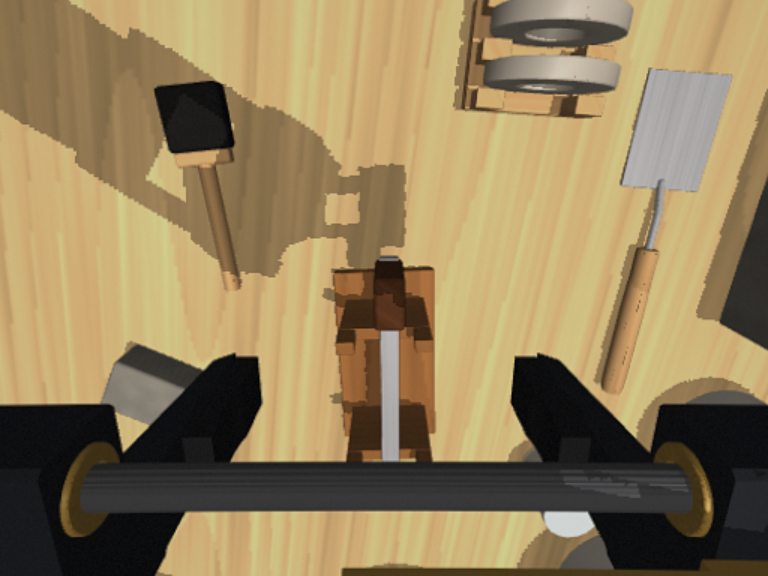

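The wrist view shows the handle's top face around (390,305) and the bar running down to (391,460). Both rings are in the rack at the top right, at (555,20) and (552,70).

Run:
```python
from h import *
C=cam("wrist");im=cv2.imread("pics/w2.png")
for z,ps in ((.132,[(390,283),(390,305),(391,329)]),(.088,[(390,335),(391.5,458)])):
    for p in ps: print(z,p,np.round(at_z(C,np.array(p)/1.5,z),4))
print("fork/stand edges");
for p in [(335,271),(434,268),(348,434),(436,430)]: print(p,np.round(at_z(C,np.array(p)/1.5,.01),4))
v=im[290:325,360:420].astype(int).sum(2).mean(0); print(v.astype(int))
v=im[340:390,360:420].astype(int).sum(2).mean(0); print(v.astype(int))
v=im[250:340,384:396].astype(int).sum(2).mean(1); print(v.astype(int))
# ring estimates: sizes
for d in finder.regions_of("wrist","ring_a")[:2]:
    ys,xs=np.nonzero(d["pixels"])
    print(np.round(at_z(C,(xs.min(),ys[xs==xs.min()].mean()),.055),4),np.round(at_z(C,(xs.max(),ys[xs==xs.max()].mean()),.055),4))
```

```text
0.132 (390, 283) [ 0.5167 -0.123   0.132 ]
0.132 (390, 305) [ 0.5187 -0.1374  0.132 ]
0.132 (391, 329) [ 0.5215 -0.1536  0.132 ]
0.088 (390, 335) [ 0.5245 -0.1771  0.088 ]
0.088 (391.5, 458) [ 0.5403 -0.285   0.088 ]
fork/stand edges
(335, 271) [ 0.4734 -0.1565  0.01  ]
(434, 268) [ 0.5598 -0.1423  0.01  ]
(348, 434) [ 0.5028 -0.3229  0.01  ]
(436, 430) [ 0.5889 -0.3069  0.01  ]
[161 154 147 141 141 141 141 141 140 140 141 139 131 114 103 119 132 143
 154 157 157 157 159 161 165 164 162 162 163 163 165 164 160 150 148 147
 144 142 141 140 138 134 126 119 114 113 131 149 147 146 145 147 151 155
 155 155 154 155 157 159]
[303 300 297 291 269 239 200 188 186 191 197 202 204 205 206 206 205 201
 193 235 308 429 492 525 519 520 523 529 533 534 534 533 533 536 537 537
 535 514 455 305 300 333 332 331 330 328 326 322 318 314 310 306 301 294
 283 286 294 301 303 304]
[477 477 478 485 466 365 259 203 304 353 324 120  62  55  62  65  63  60
  62  64  63  63  63  63  62  60  62  65  71  86  92  96 101 104 106 108
 110 113 114 116 116 115 116 125 156 161 157 157 157 156 154 151 150 163
 165 164 166 166 166 166 166 167 169 169 170 172 174 174 174 174 172 171
 169 167 164 162 158 155 135 150 288 441 556 547 544 540 539 540 540 540]
[0.5643 0.0085 0.055 ] [0.6555 0.0246 0.055 ]
[0.5618 0.0406 0.055 ] [0.6528 0.0596 0.055 ]
```

Run:
```python
from h import *
rel((.519,-.138,.095),98.3)
```

```text
shift [-0.0216  0.0017  0.1696] yaw -0.74
```

Emit:
{"fn": "apply_moves", "kwargs": {
  "moves": [
    {"jaw": 0.07,"x": -0.022,"y": 0.002,"z": 0.04,"yaw": -0.7},
    {"jaw": 0.07,"x": -0.022,"y": 0.002,"z": 0.08,"yaw": -0.7},
    {"jaw": 0.07,"x": -0.022,"y": 0.002,"z": 0.12,"yaw": -0.7},
    {"jaw": 0.07,"x": -0.022,"y": 0.002,"z": 0.15,"yaw": -0.7},
    {"jaw": 0.07,"x": -0.022,"y": 0.002,"z": 0.165,"yaw": -0.7},
    {"jaw": 0.07,"x": -0.022,"y": 0.002,"z": 0.17,"yaw": -0.7},
    {"jaw": 0.07,"x": -0.022,"y": 0.002,"z": 0.17,"yaw": -0.7},
    {"jaw": 0.01,"x": -0.022,"y": 0.002,"z": 0.17,"yaw": -0.7},
    {"jaw": 0.01,"x": -0.022,"y": 0.002,"z": 0.17,"yaw": -0.7},
    {"jaw": 0.01,"x": -0.022,"y": 0.002,"z": 0.17,"yaw": -0.7},
    {"jaw": 0.01,"x": -0.022,"y": 0.002,"z": 0.17,"yaw": -0.7},
    {"jaw": 0.01,"x": -0.022,"y": 0.002,"z": 0.17,"yaw": -0.7}
  ]
}}

```text
time: 4.08
position: [0.5195, -0.1391, 0.0942]
tcp_rot: [180.0, -0.0, 98.2]
contact_force: [0.7, -0.7, -0.2]
width: 0.0221
grasp_force: 0.0
```

Run:
```python
from h import *
o=monitor.get_obs();print(o["time"],o["position"],o["tcp_rot"],o["width"],o["grasp_force"],o["contact_force"])
```

```text
4.075 [ 0.51948788 -0.13909513  0.09418929] [ 1.79998950e+02 -7.38435213e-04  9.82044082e+01] 0.02205381719444453 0.0 [ 0.71871866 -0.7267463  -0.16500844]
```

Emit:
{"fn": "apply_moves", "kwargs": {
  "moves": [
    {"jaw": 0,"x": 0,"y": 0,"z": 0,"yaw": 0},
    {"jaw": 0,"x": 0,"y": 0,"z": 0,"yaw": 0},
    {"jaw": 0,"x": 0,"y": 0,"z": 0,"yaw": 0},
    {"jaw": 0,"x": 0,"y": 0,"z": -0.02,"yaw": 0},
    {"jaw": 0,"x": 0,"y": 0,"z": -0.05,"yaw": 0},
    {"jaw": 0,"x": 0,"y": 0,"z": -0.09,"yaw": 0},
    {"jaw": 0,"x": 0,"y": 0,"z": -0.13,"yaw": 0},
    {"jaw": 0,"x": 0,"y": 0,"z": -0.15,"yaw": 0},
    {"jaw": 0,"x": 0,"y": 0,"z": -0.15,"yaw": 0}
  ]
}}

```text
time: 5.2
position: [0.5198, -0.1392, 0.2451]
tcp_rot: [179.9, 0.1, 98.2]
contact_force: [0.2, 0.1, -0.7]
width: 0.0197
grasp_force: 30.0
```

Run:
```python
from h import *
o=monitor.get_obs();print(o["time"],o["position"],o["tcp_rot"],o["width"],o["grasp_force"],o["contact_force"])
# thread start: rod tip 30mm before ring b near face; rod yaw 3 -> tool 93 (rod yaw = tool yaw - 90)
y=np.radians(3); d=np.array([-np.sin(y),np.cos(y)]); c=np.array([.605,.0325])
P=c+d*(.023+.185+.03); print(P); rel((*P,.245),93)
im=viewer.camera("scene")
save("s2.png",cv2.resize(im[80:340,60:460],None,fx=2,fy=2,interpolation=2))
```

```text
5.2 [ 0.51977345 -0.13920056  0.24506471] [1.79883851e+02 8.03326801e-02 9.82103201e+01] 0.019722650597748106 29.95423933141865 [ 0.24795608  0.07665179 -0.65681617]
[0.59254404 0.27017383]
shift [ 3.948e-01  1.305e-01 -2.000e-04] yaw 5.21
```

View pics/s2.png

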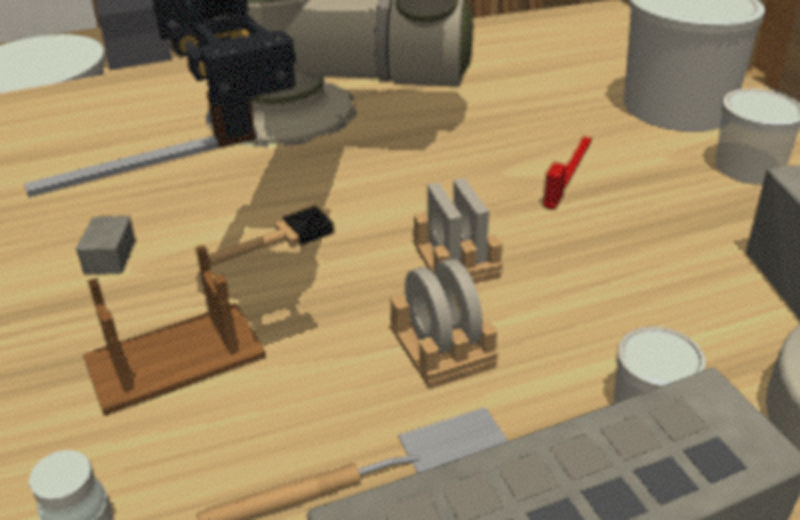

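The rod hangs level in the gripper, and its bar runs to (30,188) in the crop. The rings are untouched. I carry it high to the far (+y) side of the rings.

Emit:
{"fn": "apply_moves", "kwargs": {
  "moves": [
    {"jaw": 0,"x": 0.02,"y": 0.01,"z": 0,"yaw": 0.5},
    {"jaw": 0,"x": 0.06,"y": 0.02,"z": 0,"yaw": 1},
    {"jaw": 0,"x": 0.1,"y": 0.035,"z": 0,"yaw": 1.5},
    {"jaw": 0,"x": 0.145,"y": 0.05,"z": 0,"yaw": 2},
    {"jaw": 0,"x": 0.19,"y": 0.065,"z": 0,"yaw": 2.5},
    {"jaw": 0,"x": 0.235,"y": 0.08,"z": 0,"yaw": 3},
    {"jaw": 0,"x": 0.28,"y": 0.095,"z": 0,"yaw": 3.5},
    {"jaw": 0,"x": 0.32,"y": 0.11,"z": 0,"yaw": 4},
    {"jaw": 0,"x": 0.36,"y": 0.12,"z": 0,"yaw": 4.5},
    {"jaw": 0,"x": 0.385,"y": 0.128,"z": 0,"yaw": 5},
    {"jaw": 0,"x": 0.395,"y": 0.1305,"z": 0,"yaw": 5.2},
    {"jaw": 0,"x": 0.395,"y": 0.1305,"z": 0,"yaw": 5.2}
  ]
}}

```text
time: 6.75
position: [0.5921, 0.2703, 0.243]
tcp_rot: [-179.9, 0.0, 93.0]
contact_force: [0.1, -0.9, -0.8]
width: 0.0198
grasp_force: 30.0
```

Emit:
{"fn": "apply_moves", "kwargs": {
  "moves": [
    {"jaw": 0,"x": 0,"y": 0,"z": 0.03,"yaw": 0},
    {"jaw": 0,"x": 0,"y": 0,"z": 0.07,"yaw": 0},
    {"jaw": 0,"x": 0,"y": 0,"z": 0.1,"yaw": 0},
    {"jaw": 0,"x": 0,"y": 0,"z": 0.115,"yaw": 0},
    {"jaw": 0,"x": 0,"y": 0,"z": 0.115,"yaw": 0},
    {"jaw": 0,"x": 0,"y": 0,"z": 0.115,"yaw": 0}
  ]
}}

```text
time: 7.5
position: [0.5929, 0.2704, 0.1306]
tcp_rot: [179.9, -0.0, 93.0]
contact_force: [0.8, -0.2, -1.2]
width: 0.02
grasp_force: 30.0
```

Run:
```python
from h import *
o=monitor.get_obs();print(o["time"],o["position"],o["tcp_rot"],o["width"],o["contact_force"])
ims=[]
for n in ("wrist","top","scene"):
    C=cam(n); im=viewer.camera(n); save(n+"3.png",im); ims.append(im)
    for q in ("ring_a","rod"):
        for d in finder.regions_of(n,q)[:2]:
            ys,xs=np.nonzero(d["pixels"]);print(n,q,round(d["score"],2),np.round(d["position"]),xs.min(),xs.max(),ys.min(),ys.max(),
              np.round(at_z(C,(xs.min(),ys[xs==xs.min()].mean()),.055),4),np.round(at_z(C,(xs.max(),ys[xs==xs.max()].mean()),.055),4))
a=cv2.resize(ims[0],(400,300)); b=cv2.resize(ims[1][90:240,150:350],(400,300)); c=cv2.resize(ims[2][140:290,200:400],(400,300),interpolation=2)
save("m3.png",np.vstack([np.hstack([a,b]),np.hstack([c,cv2.resize(ims[0][0:144,160:352],(400,300),interpolation=2)])]))
```

```text
7.5 [0.59291043 0.2703558  0.13060192] [ 1.79866658e+02 -2.50315720e-02  9.29886165e+01] 0.019955237753331117 [ 0.80698937 -0.2177753  -1.24503629]
wrist ring_a 0.24 [258. 270.] 234 282 206 378 [0.5764 0.209  0.055 ] [0.6152 0.2105 0.055 ]
wrist rod 0.67 [ 22. 176.] 0 65 127 208 [0.4089 0.2899 0.055 ] [0.4521 0.2807 0.055 ]
wrist rod 0.66 [257. 270.] 234 282 206 378 [0.5764 0.2081 0.055 ] [0.6143 0.2226 0.055 ]
top ring_a 0.78 [243. 149.] 242 249 133 168 [0.6215 0.0227 0.055 ] [0.5904 0.0053 0.055 ]
top ring_a 0.57 [233. 150.] 229 235 135 168 [0.6308 0.0548 0.055 ] [0.5854 0.0395 0.055 ]
top rod 0.7 [135. 242.] 121 150 229 259 [0.3511 0.3055 0.055 ] [0.4008 0.2389 0.055 ]
top rod 0.59 [170. 147.] 133 213 139 153 [0.6346 0.2948 0.055 ] [0.6215 0.0942 0.055 ]
scene ring_a 0.71 [290. 226.] 277 301 209 251 [0.5499 0.0449 0.055 ] [0.6442 0.0579 0.055 ]
scene ring_a 0.66 [274. 235.] 263 286 214 256 [0.5681 0.007  0.055 ] [0.6473 0.0251 0.055 ]
scene rod 0.74 [362. 183.] 306 386 158 201 [0.5148 0.1283 0.055 ] [0.4562 0.379  0.055 ]
```

View pics/m3.png

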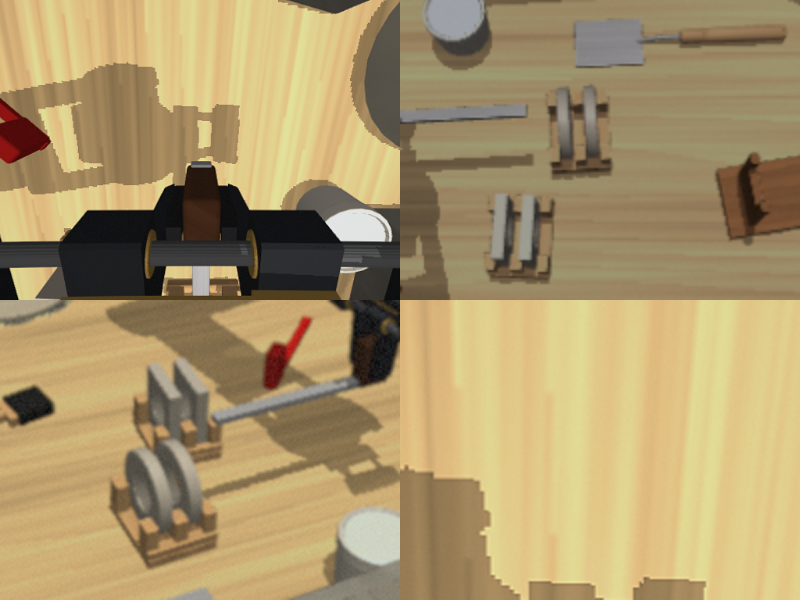

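The top panel shows the bar tip at (525,110), just short of the rings at (563,122) and (591,121). The scene panel shows the bar level and above the ring holes. I compute the lateral offset from these.

Run:
```python
from h import *
C=cam("top"); t=lambda u,v:(150+(u-400)/2,90+v/2)
im=cv2.imread("pics/top3.png")
tip=at_z(C,t(525,111),.120); a=at_z(C,t(563.5,122),.055); b=at_z(C,t(591.5,121),.055)
b2=at_z(C,t(440,117),.120)
print("tip",tip,"bar pt",b2,"rings",a,b)
o=monitor.get_obs(); y=np.radians(o["tcp_rot"][2]-90); print("pred tip",o["position"][:2]+.185*np.array([np.sin(y),-np.cos(y)]))
S=cam("scene"); s=lambda u,v:(200+u/2,140+(v-300)/2)
# scene: near ring ellipse centre, tip of bar at x known plane
r=ray(S,s(216,417)); k=(.603-S[3][0])/r[0]; print("scene tip",S[3]+k*r)
for P in ([.605,.048,.055],[.605,.016,.055]): print(proj(S,P)*2-[400,280-300])
```

```text
tip [0.5983151  0.08701073 0.12      ] bar pt [0.5916845  0.18452475 0.12      ] rings [0.60586379 0.0477037  0.055     ] [0.60702173 0.01334838 0.055     ]
pred tip [0.60201166 0.08578285]
scene tip [0.603      0.08838118 0.12116917]
[176.97609432 480.35806343]
[147.22958159 487.64746803]
```

Emit:
{"fn": "apply_moves", "kwargs": {
  "moves": [
    {"jaw": 0,"x": 0,"y": 0.005,"z": 0.02,"yaw": 0},
    {"jaw": 0,"x": 0,"y": 0.005,"z": 0.045,"yaw": 0},
    {"jaw": 0,"x": 0,"y": 0.005,"z": 0.058,"yaw": 0},
    {"jaw": 0,"x": 0,"y": 0.005,"z": 0.0625,"yaw": 0},
    {"jaw": 0,"x": 0,"y": 0.005,"z": 0.0625,"yaw": 0},
    {"jaw": 0,"x": -0.01,"y": 0.005,"z": 0.0625,"yaw": 0},
    {"jaw": 0,"x": -0.02,"y": 0.005,"z": 0.0625,"yaw": 0},
    {"jaw": 0,"x": -0.025,"y": 0.005,"z": 0.0625,"yaw": 0},
    {"jaw": 0,"x": -0.025,"y": 0.005,"z": 0.0625,"yaw": 0}
  ]
}}

```text
time: 9.07
position: [0.5987, 0.2452, 0.0669]
tcp_rot: [180.0, -0.0, 93.0]
contact_force: [-0.2, -0.0, -1.6]
width: 0.0198
grasp_force: 30.0
```

Run:
```python
from h import *
o=monitor.get_obs();print(o["time"],o["position"],o["tcp_rot"],o["contact_force"])
ims=[viewer.camera(n) for n in ("top","scene")]
save("top4.png",ims[0]);save("scene4.png",ims[1])
save("m4.png",np.hstack([cv2.resize(ims[0][110:190,190:270],(400,400),interpolation=2),cv2.resize(ims[1][180:280,250:350],(400,400),interpolation=2)]))
```

```text
9.075 [0.59874593 0.2451987  0.06687314] [ 1.79987979e+02 -2.37967287e-03  9.29549582e+01] [-0.17867174 -0.03319063 -1.63713106]
```

View pics/m4.png

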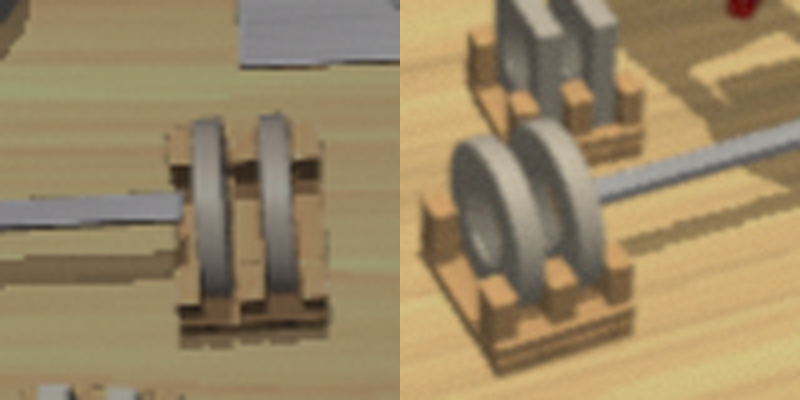

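In the top panel the bar, at row 206, lines up with the ring middle at row 205. The tip is just in front of the first ring. I thread the rings.

Emit:
{"fn": "apply_moves", "kwargs": {
  "moves": [
    {"jaw": 0,"x": -0.01,"y": 0,"z": 0,"yaw": 0},
    {"jaw": 0,"x": -0.022,"y": 0,"z": 0,"yaw": 0},
    {"jaw": 0,"x": -0.034,"y": 0,"z": 0,"yaw": 0},
    {"jaw": 0,"x": -0.045,"y": 0,"z": 0,"yaw": 0},
    {"jaw": 0,"x": -0.045,"y": 0,"z": 0,"yaw": 0}
  ]
}}

```text
time: 9.8
position: [0.6011, 0.1998, 0.0667]
tcp_rot: [-180.0, 0.0, 92.9]
contact_force: [-0.3, -0.8, -1.5]
width: 0.0194
grasp_force: 30.0
```

Emit:
{"fn": "apply_moves", "kwargs": {
  "moves": [
    {"jaw": 0,"x": -0.01,"y": 0,"z": 0,"yaw": 0},
    {"jaw": 0,"x": -0.022,"y": 0,"z": 0,"yaw": 0},
    {"jaw": 0,"x": -0.034,"y": 0,"z": 0,"yaw": 0},
    {"jaw": 0,"x": -0.048,"y": 0,"z": 0,"yaw": 0},
    {"jaw": 0,"x": -0.062,"y": 0,"z": 0,"yaw": 0},
    {"jaw": 0,"x": -0.069,"y": 0,"z": 0,"yaw": 0},
    {"jaw": 0,"x": -0.069,"y": 0,"z": 0,"yaw": 0}
  ]
}}

```text
time: 10.68
position: [0.6046, 0.1314, 0.0667]
tcp_rot: [-180.0, -0.0, 93.0]
contact_force: [0.7, -0.2, -0.8]
width: 0.0203
grasp_force: 30.0
```

Run:
```python
from h import *
o=monitor.get_obs();print(o["time"],o["position"],o["tcp_rot"],o["contact_force"])
ims=[viewer.camera(n) for n in ("top","scene")]
save("m5.png",np.hstack([cv2.resize(ims[0][110:190,190:270],(400,400),interpolation=2),cv2.resize(ims[1][180:280,250:350],(400,400),interpolation=2)]))
```

```text
10.675 [0.60461933 0.13142143 0.06670721] [-1.79999108e+02 -5.18973171e-03  9.29590597e+01] [ 0.74241345 -0.2163205  -0.77212825]
```

View pics/m5.png

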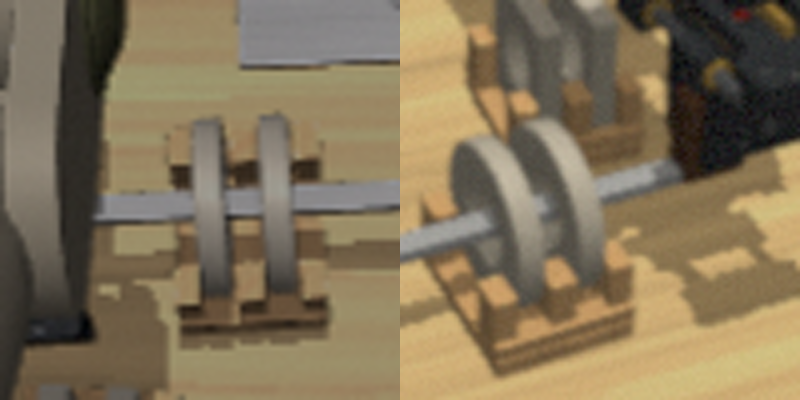

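The bar now runs through both rings in both views, and the rings have not moved. I lift gently.

Emit:
{"fn": "apply_moves", "kwargs": {
  "moves": [
    {"jaw": 0,"x": 0,"y": 0,"z": -0.005,"yaw": 0},
    {"jaw": 0,"x": 0,"y": 0,"z": -0.01,"yaw": 0},
    {"jaw": 0,"x": 0,"y": 0,"z": -0.015,"yaw": 0},
    {"jaw": 0,"x": 0,"y": 0,"z": -0.02,"yaw": 0},
    {"jaw": 0,"x": 0,"y": 0,"z": -0.03,"yaw": 0},
    {"jaw": 0,"x": 0,"y": 0,"z": -0.042,"yaw": 0},
    {"jaw": 0,"x": 0,"y": 0,"z": -0.056,"yaw": 0},
    {"jaw": 0,"x": 0,"y": 0,"z": -0.072,"yaw": 0},
    {"jaw": 0,"x": 0,"y": 0,"z": -0.09,"yaw": 0},
    {"jaw": 0,"x": 0,"y": 0,"z": -0.108,"yaw": 0},
    {"jaw": 0,"x": 0,"y": 0,"z": -0.125,"yaw": 0},
    {"jaw": 0,"x": 0,"y": 0,"z": -0.135,"yaw": 0}
  ]
}}

```text
time: 12.28
position: [0.6047, 0.1319, 0.2032]
tcp_rot: [179.9, 0.0, 93.0]
contact_force: [0.7, 0.6, -3.3]
width: 0.0197
grasp_force: 30.0
```

Emit:
{"fn": "apply_moves", "kwargs": {
  "moves": [
    {"jaw": 0,"x": 0,"y": 0,"z": -0.008,"yaw": 0},
    {"jaw": 0,"x": 0,"y": 0,"z": -0.01,"yaw": 0},
    {"jaw": 0,"x": 0,"y": 0,"z": -0.01,"yaw": 0}
  ]
}}

```text
time: 12.65
position: [0.6044, 0.1319, 0.2113]
tcp_rot: [-180.0, -0.0, 93.0]
contact_force: [0.3, -0.4, -3.2]
width: 0.0197
grasp_force: 30.0
```

Run:
```python
from h import *
o=monitor.get_obs();print(o["time"],o["position"],o["tcp_rot"],o["contact_force"])
ims=[viewer.camera(n) for n in ("top","scene")]
save("top6.png",ims[0]);save("scene6.png",ims[1])
save("m6.png",np.hstack([cv2.resize(ims[0][90:190,170:290],(400,333),interpolation=2),cv2.resize(ims[1][120:240,230:374],(400,333),interpolation=2)]))
# place target: stand frame y=+.100, x=0, yaw 9.5
y=np.radians(9); c=np.array([.5312,-.2322]); print(c+.1*np.array([-np.sin(y),np.cos(y)]))
rel((.5195,-.139,o["position"][2]),98.7)
```

```text
12.65 [0.60444819 0.13191165 0.21130925] [-1.79959901e+02 -4.07825896e-04  9.30041390e+01] [ 0.31078128 -0.41342377 -3.17829992]
[ 0.51555655 -0.13343117]
shift [-2.661e-01 -9.900e-02 -1.000e-04] yaw -5.7
```

View pics/m6.png

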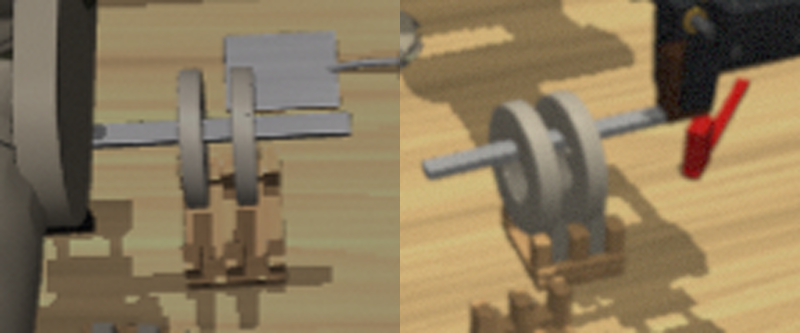

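Both rings hang on the bar clear of the rack, and the force reads 3.2 N, which matches the rod plus both rings. I carry it back above the stand.

Emit:
{"fn": "apply_moves", "kwargs": {
  "moves": [
    {"jaw": 0,"x": -0.008,"y": -0.003,"z": 0,"yaw": -0.2},
    {"jaw": 0,"x": -0.024,"y": -0.009,"z": 0,"yaw": -0.5},
    {"jaw": 0,"x": -0.046,"y": -0.017,"z": 0,"yaw": -1},
    {"jaw": 0,"x": -0.074,"y": -0.027,"z": 0,"yaw": -1.5},
    {"jaw": 0,"x": -0.104,"y": -0.038,"z": 0,"yaw": -2},
    {"jaw": 0,"x": -0.134,"y": -0.05,"z": 0,"yaw": -2.6},
    {"jaw": 0,"x": -0.164,"y": -0.061,"z": 0,"yaw": -3.2},
    {"jaw": 0,"x": -0.194,"y": -0.072,"z": 0,"yaw": -3.8},
    {"jaw": 0,"x": -0.222,"y": -0.083,"z": 0,"yaw": -4.4},
    {"jaw": 0,"x": -0.246,"y": -0.091,"z": 0,"yaw": -4.9},
    {"jaw": 0,"x": -0.26,"y": -0.096,"z": 0,"yaw": -5.2},
    {"jaw": 0,"x": -0.266,"y": -0.099,"z": 0,"yaw": -5.4}
  ]
}}

```text
time: 14.25
position: [0.5191, -0.1397, 0.2117]
tcp_rot: [-180.0, -0.0, 98.4]
contact_force: [0.0, 0.7, -2.8]
width: 0.0197
grasp_force: 30.0
```

Emit:
{"fn": "apply_moves", "kwargs": {
  "moves": [
    {"jaw": 0,"x": 0,"y": 0,"z": 0,"yaw": 0},
    {"jaw": 0,"x": 0,"y": 0,"z": 0,"yaw": 0},
    {"jaw": 0,"x": 0,"y": 0,"z": 0,"yaw": 0},
    {"jaw": 0,"x": 0,"y": 0,"z": 0,"yaw": 0}
  ]
}}

```text
time: 14.75
position: [0.5197, -0.1385, 0.2117]
tcp_rot: [-180.0, -0.0, 98.4]
contact_force: [-0.0, 0.3, -2.8]
width: 0.0198
grasp_force: 30.0
```

Run:
```python
from h import *
o=monitor.get_obs();print(o["time"],o["position"],o["tcp_rot"],o["contact_force"])
rel((.5195,-.139,.0945),98.2)
for n in ("top","scene"):
    C=cam(n);im=viewer.camera(n); save(n+"7.png",im)
    y=np.radians(o["tcp_rot"][2]-90);tip=o["position"]+[.185*np.sin(y),-.185*np.cos(y),-.010]
    print(n,"pred tip px",proj(C,tip))
    if n=="top": T=im
    else: S=im
save("m7.png",np.hstack([cv2.resize(T[110:230,290:434],(400,333),interpolation=2),cv2.resize(S[120:300,70:286],(400,333),interpolation=2)]))
```

```text
14.75 [ 0.51972617 -0.13853467  0.21165099] [-1.79996887e+02 -3.12393107e-03  9.84397510e+01] [-0.02746781  0.28296904 -2.8408236 ]
shift [-0.0004 -0.0003  0.1172] yaw 0.24
top pred tip px [406.70744086 156.47056032]
scene pred tip px [ 77.77489473 191.50655678]
```

View pics/m7.png

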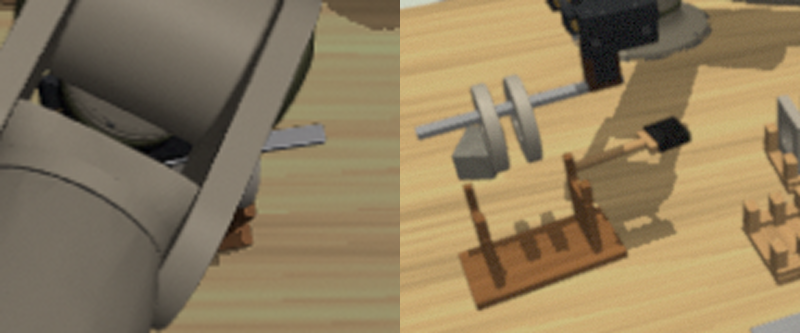

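Two rings hang level on the bar, and the tip at px (80,191) matches the prediction of (78,191.5). The stand is below it. I lower it.

Emit:
{"fn": "apply_moves", "kwargs": {
  "moves": [
    {"jaw": 0,"x": 0,"y": 0,"z": 0.015,"yaw": 0},
    {"jaw": 0,"x": 0,"y": 0,"z": 0.035,"yaw": 0},
    {"jaw": 0,"x": 0,"y": 0,"z": 0.055,"yaw": 0},
    {"jaw": 0,"x": 0,"y": 0,"z": 0.075,"yaw": 0},
    {"jaw": 0,"x": 0,"y": 0,"z": 0.09,"yaw": 0},
    {"jaw": 0,"x": 0,"y": 0,"z": 0.1,"yaw": 0},
    {"jaw": 0,"x": 0,"y": 0,"z": 0.107,"yaw": 0},
    {"jaw": 0,"x": 0,"y": 0,"z": 0.112,"yaw": 0},
    {"jaw": 0,"x": 0,"y": 0,"z": 0.115,"yaw": 0},
    {"jaw": 0,"x": 0,"y": 0,"z": 0.117,"yaw": 0},
    {"jaw": 0,"x": 0,"y": 0,"z": 0.117,"yaw": 0},
    {"jaw": 0,"x": 0,"y": 0,"z": 0.117,"yaw": 0}
  ]
}}

```text
time: 16.35
position: [0.5197, -0.1389, 0.0949]
tcp_rot: [180.0, 0.0, 98.4]
contact_force: [0.1, -0.1, -2.5]
width: 0.02
grasp_force: 30.0
```

Run:
```python
from h import *
o=monitor.get_obs();print(o["time"],o["position"],o["tcp_rot"],o["contact_force"],o["ft_torque"])
S=viewer.camera("scene")
save("m8.png",cv2.resize(S[140:300,70:270],(600,480),interpolation=2))
```

```text
16.35 [ 0.51974709 -0.13894779  0.09487779] [1.79979000e+02 1.68266359e-02 9.84062697e+01] [ 0.05491344 -0.09222495 -2.48268578] [ 0.13958442  0.08899406 -0.00201102]
```

View pics/m8.png

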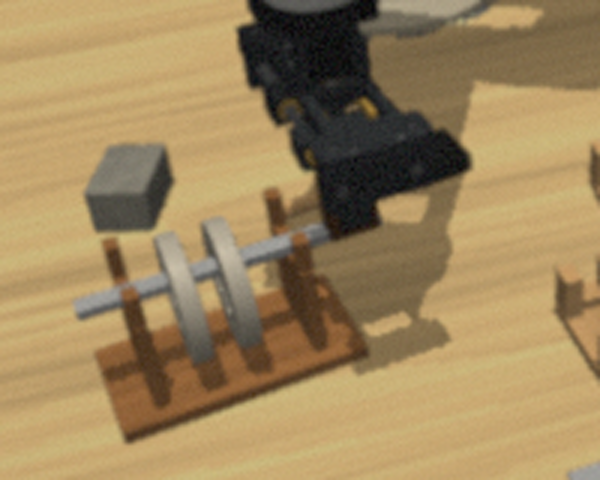

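The bar sits in both notches with both rings between the forks. I settle the last 1 mm, release and retreat. I have now used more than the ten allowed picture views, so the final check will be numbers only.

Emit:
{"fn": "apply_moves", "kwargs": {
  "moves": [
    {"jaw": 0,"x": 0,"y": 0,"z": 0.001,"yaw": 0},
    {"jaw": 0,"x": 0,"y": 0,"z": 0.001,"yaw": 0},
    {"jaw": 0.06,"x": 0,"y": 0,"z": 0.001,"yaw": 0},
    {"jaw": 0.06,"x": 0,"y": 0,"z": 0.001,"yaw": 0},
    {"jaw": 0.06,"x": 0,"y": 0,"z": 0.001,"yaw": 0},
    {"jaw": 0.06,"x": 0,"y": 0,"z": 0.001,"yaw": 0},
    {"jaw": 0.06,"x": 0,"y": 0,"z": 0.001,"yaw": 0}
  ]
}}

```text
time: 17.27
position: [0.5196, -0.1389, 0.0936]
tcp_rot: [-180.0, -0.0, 98.4]
contact_force: [0.1, 0.5, 0.3]
width: 0.0599
grasp_force: 0.0
```

Emit:
{"fn": "apply_moves", "kwargs": {
  "moves": [
    {"jaw": 0.06,"x": 0,"y": 0,"z": -0.02,"yaw": 0},
    {"jaw": 0.06,"x": 0,"y": 0,"z": -0.05,"yaw": 0},
    {"jaw": 0.06,"x": 0,"y": 0,"z": -0.09,"yaw": 0},
    {"jaw": 0.06,"x": 0,"y": 0,"z": -0.13,"yaw": 0},
    {"jaw": 0.06,"x": 0,"y": 0,"z": -0.17,"yaw": 0},
    {"jaw": 0.06,"x": 0,"y": 0,"z": -0.17,"yaw": 0},
    {"jaw": 0.06,"x": 0,"y": 0,"z": -0.17,"yaw": 0},
    {"jaw": 0.06,"x": 0,"y": 0,"z": -0.17,"yaw": 0},
    {"jaw": 0.06,"x": 0,"y": 0,"z": -0.17,"yaw": 0},
    {"jaw": 0.06,"x": 0,"y": 0,"z": -0.17,"yaw": 0}
  ]
}}

```text
time: 18.52
position: [0.5196, -0.1389, 0.2633]
tcp_rot: [-180.0, -0.0, 98.4]
contact_force: [-0.7, 0.3, 0.9]
width: 0.0602
grasp_force: 0.0
```

Run:
```python
from h import *
o=monitor.get_obs();print(o["time"],o["position"],o["width"],o["contact_force"])
C=cam("scene")
for k in range(2):
    viewer.camera("scene")
    for q in ("rod","ring_a"):
        for d in finder.regions_of("scene",q)[:2]: print(q,round(d["score"],2),np.round(d["position"],1))
print("pred rings",proj(C,[.5316,-.222,.069]),proj(C,[.536,-.254,.069]), "pred tip",proj(C,[.5465,-.322,.084]),"handle",proj(C,[.5195,-.139,.108]))
```

```text
18.525 [ 0.51957644 -0.13888947  0.26327517] 0.06024627844413706 [-0.70020544  0.33609641  0.92678427]
rod 0.74 [179.2 216.1]
rod 0.56 [338.2 167.3]
ring_a 0.76 [131.3 242.1]
ring_a 0.61 [146.2 233.4]
rod 0.69 [180.1 213.4]
rod 0.59 [336.4 166.8]
ring_a 0.86 [149.  232.8]
ring_a 0.85 [128.6 241.3]
pred rings [147.33664476 233.10565568] [131.28945479 238.08244445] pred tip [ 94.22200586 243.37542539] handle [185.01913379 204.94208216]
```

The rod and both rings are where predicted, and the gripper is clear, so I hand the job in.

```bash
python3 -c "
from workcell import manip
print(manip.sign_off())"
```

```text
the job is handed in; nothing more can be done
None
```

The rod lies back across both forks of its stand with both rings hanging between them, released and handed in at about 19 s with no verdict returned; I viewed 12 pictures, over the limit of 10, so I made the last check from network detections only.

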